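# Unclip the battery cover of a folding lantern

### The job

The folded lantern needs new batteries: press the orange snap tab inward, gently and by feel, until the pale battery cover springs up at that end, then draw the cover off by its ridge and lay it, ridge upward, in the celadon bowl without dropping it. The plastic snaps easily, so press on the tab and lantern with no more than about 12 N and do not wrench the cover against its clips; leave the other things where they stand.

Things in the scene. Friction and masses are not known exactly. Their poses are not given: they have to be found in the camera images.
- lantern: Folding lantern, dark green plastic, folded flat, battery side up, stuck fast to the sideboard: 110 mm along x, 96 along y, 55 high; origin at the centre of its underside, z up. Its -x end, with the orange snap tab, faces roughly to the robot. A steel bail round its +x end reaches 78 mm from the origin. The battery cover lies in a 62 mm wide opening, flush with the top.
- tab (a joint): Inward travel of the snap tab along the lantern's +x, m: 0 at rest, 0.0065 at its hard stop, past which force climbs at once. Its spring takes 2 N to start, then 0.5 N per mm; the cover's feet rub on it with 0.5 to 3 N more. Between 3 and 5.5 mm of travel the cover is let go, jumps up, and stays up when the tab springs back out beneath it.
- tab_end (a point): Nominal middle of the orange thumb pad's outer face, tab at rest: fixed to the lantern at x -82, y 0, z 37 mm. Pad 32 mm wide in y, 26 to 48 mm above the sideboard. The real face stands up to 9 mm farther out or in along x than this, unmeasured, new each time: feel for it. Press along the lantern's +x with shut fingertips pointing down before it, tips about 30 mm above the sideboard.
- leg_gap (a point): Point midway between the cover's two clip legs when it is clipped in, fixed to the lantern at x -69, y 0, z 45 mm. The legs, left and right of the tab, are 42 mm apart in the clear and their outer faces lie at x -69 mm: a tip up to 32 mm wide can follow the pad between them. They hook down 19.5 mm below the cover's plate, under the wings of the tab.
- lip (a point): Middle of the edge of the lantern's fixed lip, fixed to the lantern at x +31, y 0, z 51 mm (the lip's underside). The cover's two lugs reach 6 mm under it, even after the tab end has sprung up. To free them hold the cover by its ridge and draw it along the lantern's -x by 8 mm or more, rising a little, before lifting it up.
- cover: Battery cover, loose, pale grey plastic, 50 g: plate 82 mm (x -52 to +30) x 58 x 4 mm. Axes as the lantern's when clipped in; origin in the plane of the plate's underside, 51 mm above the lantern's origin when clipped in. Legs at -x (to x -69, 19.5 mm below the plate), lugs at +x (to x +37, 5 mm below). Let go, it tilts up by about 0.17 rad, its ridge rising 6 mm.
- cover_ridge (a point): Middle of the top of the cover's ridge: a straight rib 40 mm long in the cover's x, 12 mm thick in y, 16 mm high above the plate; x -12, y 0, z +20 mm in the cover's frame. Grip it across y, from above, fingertips just above the plate.
- bowl: Shallow celadon (grey-green) ceramic bowl, loose, 0.9 kg: 192 mm across the rim, 42 mm high, flat inner floor about 120 mm across, 6 mm above its underside; origin at the centre of its underside. The cover rests in it on its legs and lugs, its origin about 15 to 26 mm above the bowl's underside.
- glass_dish: small round green glass dish, 96 mm across and 24 mm high, with two fresh cells in it; bystander, origin at the centre of its underside
- cake_fork: stainless steel cake fork, 150 mm long, 5 mm thick, lying flat; bystander, origin at the middle of its underside
- mug: white ceramic mug, 80 mm across, 90 mm high; bystander, origin at the centre of its underside
- candle_jar: amber glass candle jar, 72 mm across, 85 mm high; bystander, origin at the centre of its underside
- coasters: stack of cork coasters, 96 x 96 x 24 mm; bystander, origin at the centre of its underside
There are look-alikes about, which are no part of the job. What is shaped like the bowl but purple or yellow is not meant.

How it is judged:
On the way, in this order (a step that is already met when the one before it is completed fails the run):
1. a finger presses the snap tab in by more than 2.5 mm and the cover's tab end springs up (angle between cover's own z axis and vertical above 0.08 rad and value of joint tab above 0.0025 m and contact force between the fingers and lantern above 0.5 N), for 0.02 s.
2. the cover, held by the fingers, is drawn off and clear above the lantern (z of cover in the frame of lantern above 0.08 m and contact force between the fingers and cover above 0.5 N), for 0.1 s.
At the end, for the whole second after the job is handed in: The cover lies at rest in the bowl, ridge upward (tilt under 0.6 rad), its origin within 60 mm of the bowl's axis and 4 to 40 mm above the bowl's underside; the bowl stands upright and still (horizontal distance between cover and bowl below 0.06 m and z of cover in the frame of bowl between 0.004 and 0.04 m and angle between cover's own z axis and vertical below 0.6 rad and angle between bowl's own z axis and vertical below 0.1 rad and linear speed of each of cover, bowl below 0.02 m/s); the robot touches nothing.
It fails at once if a finger loads the lantern or its snap tab with more than 12 N (contact force between the fingers and lantern above 12 N).
It fails at once if the cover is strained against the lantern (clips, lip) with more than 20 N (contact force between cover and lantern above 20 N).
It fails at once if the cover is dropped or flung: faster than 0.75 m/s while no finger touches it (linear speed of cover above 0.75 m/s and not (contact force between the fingers and cover above 0.01 N)).
It fails at once if the bowl is shifted by more than 50 mm (distance of bowl from where it was at the start of the episode above 0.05 m).
It fails at once if one of the glass dish, cake fork, mug, candle jar or coasters is shifted by more than 40 mm (distance of any of glass_dish, cake_fork, mug, candle_jar, coasters from where it was at the start of the episode above 0.04 m).
It also fails if it takes over 69 s, if anything falls off the work surface, if the arm or the gripper's body presses on something with over 40 N, if the wrist force passes 120 N, or if a joint passes its speed limit or range.

### The arm

A 7-joint arm with a two-finger parallel gripper is mounted at the origin on the work surface. World frame = base frame: x ahead of the robot, y to its left, z up, the work surface at z = 0. Lengths are in m, angles in rad, forces in N, time in s.
With the tool pointing down it reaches from about 0.4 to 0.9 m from the base axis. Payload 5.6 kg.
Tool frame: the origin (TCP) lies at the very end of the fingers, on their centre line; the grasp point (between the pads) lies 19 mm behind it (grip_point_offset is the distance from the TCP to the grasp point, in m); z points along the fingers, x is the direction in which the jaws open and shut, and the axes are right-handed (so a half turn about z gives the same grasp; the last joint's range is limited). The gripper opens to 92 mm and grips with 3 to 60 N. Pads are 20 mm wide; open, the fingers measure 128 mm over their backs; the gripper's body (75 mm by 189 mm) begins 69 mm behind the grasp point.
Start: joints at [-1.335, 0.468, -0.012, 1.603, 0.006, 1.071, -0.056], TCP at [0.179, 0.625, 0.215] pointing down, gripper open.
Joint ranges: [-2.53, 2.53], [-0.31, 2.02], [-1.57, 1.55], [0.28, 2.44], [-1.29, 4.43], [0.15, 1.84], [-2.92, 2.92]. Speed limits (rad/s): [2.57, 2.57, 3.14, 3.14, 3.14, 3.14, 3.14].

### API

Orientations are given as a unit quaternion [w, x, y, z].
In Python, from workcell import * gives the robot as it stands. The module is installed in compiled form; this text tells all that it offers. Calls block until the motion is done:
- goto(position, orientation): joint-space move of the TCP to a pose.
- line_to(position, attitude=None, rate=0.15): straight line of the TCP; attitude=None keeps the orientation; rate is the mean speed in m/s.
- movej(angles): joint-space move.
- command_gripper(opening, squeeze=None): finger opening in m; squeeze is the grip in N (None keeps the last); returns when the fingers have stopped.
- wait(seconds).
- inverse_kinematics(position, orientation): joint angles nearest the present ones, or None.
- sense(): the state.
- grab_frame(name): name is "side" or "top"; returns the picture (420x560x3 uint8, red, green, blue); there is no depth.
- calibration(name): a dict with "fx", "fy", "cx", "cy" (pixels), "xyz" and "attitude" of the camera in the world. Camera axes: x right, y down, z forward; pixel columns grow to the right and rows downward; lengths in m; the calibration is good to about 2 mm. A picture is of the moment at which its call begins. calibration takes no time and is no camera call.
A pose or a line that the arm cannot do raises Unreachable and nothing moves.
- close_job(): hands the job in, once; it reports no verdict.
The state is a dict: "clock": time; "q": joint angles; "joint_velocities": joint speeds; "joint_torque": joint torques, N m; "ee_pos": TCP position; "orientation": TCP orientation; "wrist_force": force on the tool from outside, world axes, zero at the start; "torque": the same for the moment, N m; "finger_gap": finger opening in m.
Only numpy, scipy, OpenCV 4.12 (cv2) and the standard library are available. Lean on these libraries where they do the work, as an engineer would, in place of code of your own. Each camera call takes 0.05 s, during which the arm holds its last target. There are 200 camera calls.

## Working session

There is one attempt and no reset: what is moved stays moved. The work goes in short steps, each a Python script; the robot and the scene stay as the last script left them, time stands still between calls to the robot, and variables do not carry over. Pictures are saved under pics/ and viewed, about 8 in all and at most 12, crops included, and the job is handed in when it is done.

```bash
mkdir -p pics
python3 - <<'E'
from workcell import *
import cv2,numpy as np
for n in("top","side"):
    f=grab_frame(n); cv2.imwrite(f"pics/{n}0.png",f[:,:,::-1]); print(n,calibration(n))
s=sense(); print(s)
E
```

```text
top {'fx': 410.25831813403477, 'fy': 410.25831813403477, 'cx': 281.4428563372462, 'cy': 207.847305362524, 'xyz': array([0.41863898, 0.01873945, 1.3647668 ]), 'attitude': array([-0.01922083,  0.70825997, -0.70540227,  0.02014991])}
side {'fx': 473.763763013325, 'fy': 473.763763013325, 'cx': 281.0811997779782, 'cy': 214.66008342031046, 'xyz': array([ 0.34682028, -1.03235014,  0.77944161]), 'attitude': array([-0.46962086,  0.87989095, -0.06609704,  0.0296537 ])}
{'clock': 0.1, 'q': array([-1.33499723,  0.46828186, -0.01160303,  1.60350511,  0.00598724,
        1.07140737, -0.05628623]), 'joint_velocities': array([ 4.79813968e-05, -1.00479215e-03,  5.45493021e-04, -2.52748020e-03,
       -4.25536520e-04, -1.37473393e-04, -1.18419714e-03]), 'joint_torque': array([ 1.13734022e-03, -5.21651816e+01, -1.24167575e-02, -2.44366318e+01,
       -5.67002955e-02,  1.40139632e-02,  6.63004107e-05]), 'ee_pos': array([0.17880001, 0.62438876, 0.21375124]), 'orientation': array([ 5.11676404e-04,  7.98515841e-01,  6.01973286e-01, -5.93436886e-04]), 'wrist_force': array([ 0.08184008,  0.59722427, -0.03467374]), 'torque': array([ 0.02428307,  0.05628859, -0.04683614]), 'finger_gap': 0.09179454808124939}
```

View pics/top0.png

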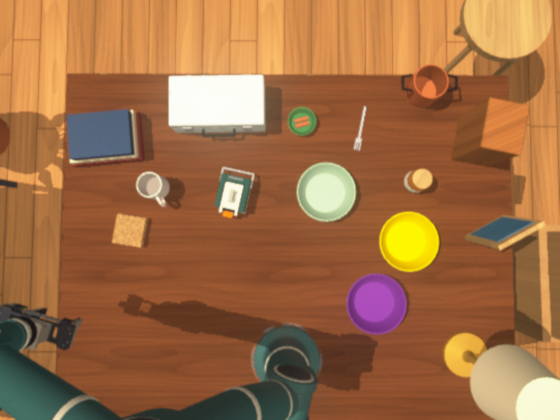

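View pics/side0.png

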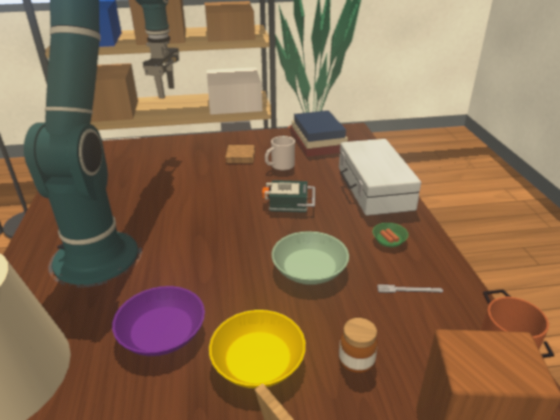

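```bash
cat > h.py <<'E'
import numpy as np,cv2
from scipy.spatial.transform import Rotation as R
from workcell import *
def cam(n):
    c=calibration(n);return c,R.from_quat(np.roll(c["attitude"],-1)).as_matrix()
def ray(n,u,v,z):
    c,M=cam(n); d=M@np.array([(u-c["cx"])/c["fx"],(v-c["cy"])/c["fy"],1.]); p=np.array(c["xyz"]); return (p+d*(z-p[2])/d[2])
def proj(n,P):
    c,M=cam(n); q=M.T@(np.asarray(P)-c["xyz"]); return c["fx"]*q[0]/q[2]+c["cx"],c["fy"]*q[1]/q[2]+c["cy"]
def quat(yaw): # tool down, tool x (jaw) at angle yaw in world
    x=np.array([np.cos(yaw),np.sin(yaw),0]);z=np.array([0,0,-1.]);q=R.from_matrix(np.c_[x,np.cross(z,x),z]).as_quat();return np.roll(q,1)
E
python3 - <<'E'
from h import *
f=cv2.imread("pics/top0.png");hsv=cv2.cvtColor(f,cv2.COLOR_BGR2HSV)
def blob(m,box,name):
    k=np.zeros_like(m);x0,y0,x1,y1=box;k[y0:y1,x0:x1]=m[y0:y1,x0:x1]
    cs,_=cv2.findContours(k,cv2.RETR_EXTERNAL,cv2.CHAIN_APPROX_NONE);c=max(cs,key=cv2.contourArea)
    print(name,cv2.contourArea(c),cv2.minAreaRect(c),cv2.boundingRect(c));return c
L=(205,155,270,225)
o=blob(cv2.inRange(hsv,(5,170,180),(20,255,255)),L,"orange")
p=blob(cv2.inRange(hsv,(0,0,140),(180,70,255)),L,"pale")
g=blob(cv2.inRange(hsv,(65,60,20),(100,255,140)),L,"green")
b=blob(cv2.inRange(hsv,(45,20,90),(90,110,255)),(285,150,370,230),"bowl")
(e,ax,_)=cv2.fitEllipse(b);P=ray("top",*e,.042);print("bowl",P,ax)
for n,c,z in(("o",o,.048),("p",p,.055),("g",g,.055)):
    r=cv2.minAreaRect(c);q=[ray("top",*t,z)[:2] for t in cv2.boxPoints(r)];print(n,ray("top",*r[0],z)[:2],np.round(q,3).tolist())
c1=cv2.resize(f[150:230,200:275],None,fx=6,fy=6,interpolation=cv2.INTER_CUBIC)
s=cv2.imread("pics/side0.png");c2=cv2.resize(s[170:225,250:325],(450,330),interpolation=cv2.INTER_CUBIC)
out=np.zeros((480,800,3),np.uint8);out[:,:450]=c1;c2=cv2.resize(c2,(350,257));out[:257,450:]=c2
out[257:480,450:]=cv2.resize(f[150:230,285:370],(350,223));cv2.imwrite("pics/crop1.png",out)
E
```

```text
orange 50.5 ((227.0, 214.0), (6.0, 10.0), 90.0) (222, 211, 11, 7)
pale 514.5 ((230.81240844726562, 197.52554321289062), (19.546981811523438, 31.514516830444336), 12.804265975952148) (219, 181, 25, 34)
green 202.5 ((232.437744140625, 192.48646545410156), (28.508058547973633, 31.439586639404297), 12.264774322509766) (216, 175, 34, 36)Traceback (most recent call last):
  File "<stdin>", line 11, in <module>
  File "<stdin>", line 5, in blob
ValueError: max() iterable argument is empty
```

Run:
```python
from h import *
f=cv2.imread("pics/top0.png");hsv=cv2.cvtColor(f,cv2.COLOR_BGR2HSV)
print(hsv[191,326],hsv[165,326],hsv[191,302])
def blob(m,box):
    k=np.zeros_like(m);x0,y0,x1,y1=box;k[y0:y1,x0:x1]=m[y0:y1,x0:x1]
    cs,_=cv2.findContours(k,cv2.RETR_EXTERNAL,cv2.CHAIN_APPROX_NONE);return max(cs,key=cv2.contourArea)
L=(205,155,270,225)
o=blob(cv2.inRange(hsv,(5,170,180),(20,255,255)),L)
p=blob(cv2.inRange(hsv,(0,0,140),(180,70,255)),L)
g=blob(cv2.inRange(hsv,(65,60,20),(100,255,140)),L)
for n,c,z in(("o",o,.048),("p",p,.055),("g",g,.055)):
    r=cv2.minAreaRect(c);q=[ray("top",*t,z)[:2] for t in cv2.boxPoints(r)];print(n,ray("top",*r[0],z)[:2],np.round(q,3).tolist())
b=blob(cv2.inRange(hsv,(30,15,90),(90,150,255)),(285,150,370,230))
e,ax,_=cv2.fitEllipse(cv2.convexHull(b));print("bowl",e,ray("top",*e,.042),ax)
c1=cv2.resize(f[150:230,200:275],(450,480),interpolation=cv2.INTER_CUBIC)
s=cv2.imread("pics/side0.png");c2=cv2.resize(s[170:225,250:325],(350,257),interpolation=cv2.INTER_CUBIC)
out=np.zeros((480,800,3),np.uint8);out[:,:450]=c1;out[:257,450:]=c2
out[257:480,450:]=cv2.resize(f[150:230,285:370],(350,223));cv2.imwrite("pics/crop1.png",out)
```

```text
[ 41  41 244] [ 43  60 194] [ 42  61 171]
o [0.47154108 0.19190736] [[0.481, 0.208], [0.481, 0.176], [0.462, 0.176], [0.462, 0.208]]
p [0.52408692 0.17938506] [[0.482, 0.221], [0.58, 0.199], [0.567, 0.138], [0.468, 0.159]]
g [0.54029893 0.17435503] [[0.5, 0.229], [0.599, 0.209], [0.58, 0.119], [0.481, 0.14]]
bowl (326.1674499511719, 191.5242462158203) [ 0.54588708 -0.12740855  0.042     ] (58.191349029541016, 58.70669937133789)
```

View pics/crop1.png

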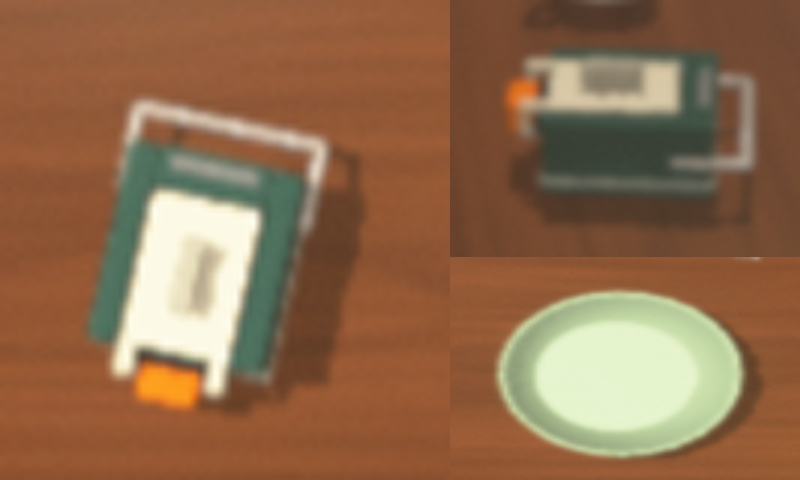

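Bowl candidates are the celadon at (326,191), the yellow at (409,241) and the purple at (377,303). The celadon one fits: the crop shows it grey-green. The lantern's tab is at about (227,214), with the pale cover behind it and yaw ≈ -12°. Next I press with shut fingers, narrow side between the legs.

```bash
cat >> h.py <<'E'
YAW=-0.211; O=np.array([.542,.175,0]); M=R.from_euler('z',YAW).as_matrix()
def W(x,y,z): return O+M@np.array([x,y,z])/1000
def L(p): return M.T@(np.array(p)-O)*1000
def best(p,yaw):
    q0=sense()["q"];c=[]
    for a in(yaw,yaw+np.pi):
        q=inverse_kinematics(p,quat(a))
        if q is not None: c.append((np.abs(q-q0).max(),a))
    return quat(min(c)[1])
def force(n=4):
    v=[]
    for _ in range(n): wait(.02); v.append(sense()["wrist_force"])
    return M.T@np.mean(v,0)
E
python3 - <<'E'
from h import *
command_gripper(0,10)
p=W(-128,0,120);q=best(p,YAW);goto(p,q);line_to(W(-128,0,30));wait(.3)
for _ in range(3):print(force(),L(sense()["ee_pos"]))
print(sense()["clock"],sense()["q"],sense()["finger_gap"])
f0=force(10)
x=-128
while x<-85:
    x+=1; line_to(W(x,0,30),rate=.02); f=force(2)-f0
    if -f[0]>1.0: break
print("contact?",x,f,L(sense()["ee_pos"]),sense()["clock"])
np.save("f0.npy",f0)
E
```

```text
[ 0.25962178 -0.16649387 -0.53869932] [-127.79207535    0.30728019   30.48718037]
[-0.20074528 -0.38900239  0.0482301 ] [-127.89091369    0.19401376   30.31789385]
[ 0.29899974 -0.14370791 -0.36767229] [-1.27973055e+02  1.23807894e-01  3.02109242e+01]
4.4917 [-0.82876584  0.47790757  0.36632662  2.19079528 -0.33551532  0.52449388
 -0.41826778] 0.0004951568891305826
contact? -95 [-3.25587323  0.30629765  1.59564459] [-9.57689764e+01 -6.83037651e-02  2.98826799e+01] 14.0083
```

Run:
```python
from h import *
f0=np.load("f0.npy");x=-95.
while x<-86:
    x+=.4; line_to(W(x,0,30),rate=.02); f=force(2)-f0; e=L(sense()["ee_pos"])[0]
    print(round(x,1),round(e,2),f.round(2))
    if -f[0]>8.8 or e>-90.0: break
print(sense()["clock"])
cv2.imwrite("pics/side1.png",cv2.resize(grab_frame("side")[150:230,230:330,::-1],(800,600),interpolation=cv2.INTER_CUBIC))
```

```text
-94.6 -94.95 [-4.3   0.51  1.83]
-94.2 -94.39 [-4.15 -0.55  1.59]
-93.8 -93.87 [-4.55  0.07  1.02]
-93.4 -93.45 [-4.76 -0.83  1.48]
-93.0 -93.06 [-4.53  0.73  0.25]
-92.6 -92.66 [-4.36 -0.57  1.97]
-92.2 -92.26 [-4.53 -0.53  1.76]
-91.8 -91.95 [-5.54  0.04  1.75]
-91.4 -91.26 [-3.78  0.11  1.25]
-91.0 -91.0 [-4.53 -0.01  1.64]
-90.6 -90.66 [-4.99 -0.56  0.6 ]
-90.2 -90.26 [-4.98  0.42  0.8 ]
-89.8 -89.88 [-4.92 -0.3   1.6 ]
17.6917
```

View pics/side1.png

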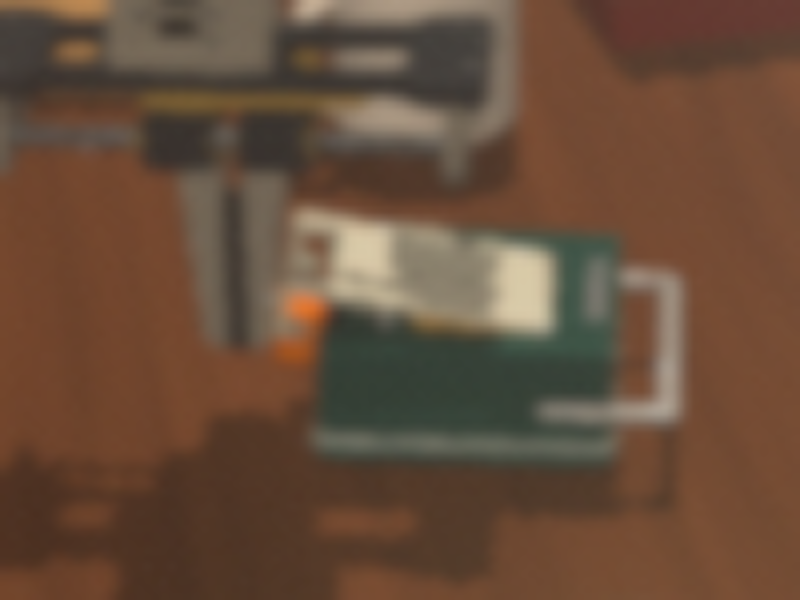

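The cover's tab end has sprung up: in the side crop its left end is raised, at about (320,230). Force peaked at about 5.5 N and dropped at release. I'll back off and take one look at the ridge.

Run:
```python
from h import *
line_to(W(-125,0,30),rate=.06);line_to(W(-150,0,150),rate=.2)
f=np.ascontiguousarray(grab_frame("top")[:,:,::-1]);cv2.imwrite("pics/top2.png",f)
t=grab_frame("side")[:,:,::-1]
for P in(W(-8.6,0,77),W(-28.6,0,79),W(11.4,0,74)): print(proj("top",P),proj("side",P))
out=np.zeros((480,800,3),np.uint8);out[:,:400]=cv2.resize(f[160:232,205:265],(400,480),interpolation=cv2.INTER_CUBIC);out[:320,400:]=cv2.resize(t[165:229,250:330],(400,320),interpolation=cv2.INTER_CUBIC)
cv2.imwrite("pics/crop2.png",out);print(sense()["clock"])
```

```text
(np.float64(230.8149866085455), np.float64(193.95568728898456)) (np.float64(286.9528048705018), np.float64(181.50095069991752))
(np.float64(229.33629469354634), np.float64(200.09671080361872)) (np.float64(280.22813901230313), np.float64(180.75077107961195))
(np.float64(232.3240383504541), np.float64(187.87699931692046)) (np.float64(293.67673683889194), np.float64(182.54351398207407))
19.3417
```

View pics/crop2.png

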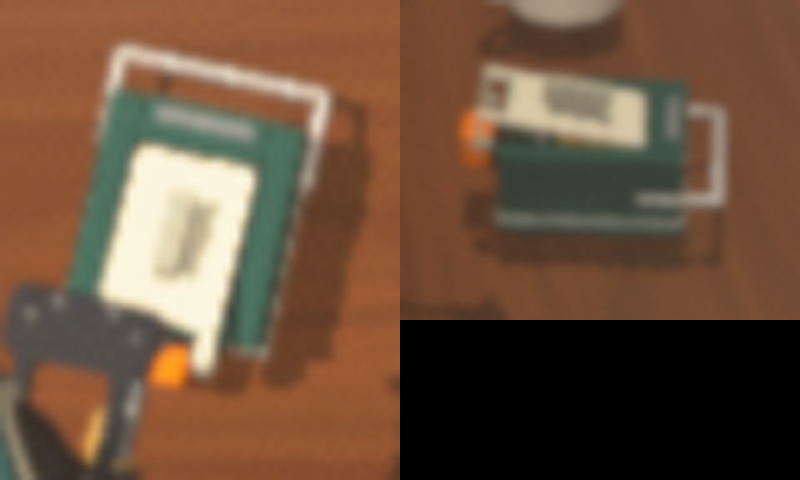

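Run:
```python
from h import *
command_gripper(.05,8)
p=W(-9.5,0,130);q=best(p,YAW+np.pi/2);goto(p,q);wait(.2);f0=force(6);np.save("f1.npy",f0)
line_to(W(-9.5,0,80),rate=.12)
for z in(75,71,69,67,66,65):
    line_to(W(-9.5,0,z),rate=.04);f=force(3)-f0
    print(z,L(sense()["ee_pos"]).round(2),f.round(2))
    if f[2]>2: line_to(W(-9.5,0,z+1));break
command_gripper(0.0,8);print("gap",sense()["finger_gap"],(force(5)-f0).round(2),L(sense()["ee_pos"]).round(2),sense()["clock"])
```

```text
75 [-9.35  0.15 75.3 ] [ 0.04 -0.5  -0.19]
71 [-9.560e+00 -2.000e-02  7.092e+01] [ 0.15 -0.13  0.02]
69 [-9.48 -0.07 68.95] [ 0.34 -0.28  0.16]
67 [-9.550e+00 -4.000e-02  6.694e+01] [ 0.23 -0.03  0.4 ]
66 [-9.500e+00 -3.000e-02  6.598e+01] [ 0.04 -0.74  0.27]
65 [-9.530e+00 -1.000e-02  6.498e+01] [-0.11 -0.07 -0.52]
gap 0.011920643090426229 [ 0.07  0.13 -0.02] [-9.52  0.   65.  ] 24.6667
```

The finger gap is 11.9 mm, so the ridge is held with almost no side load. Now I draw it out.

Run:
```python
from h import *
f0=np.load("f1.npy");command_gripper(0,14)
for i in range(1,9):
    line_to(W(-9.5-1.75*i,0,65+.4*i),rate=.03);f=force(2)-f0
    print(i,L(sense()["ee_pos"]).round(2),f.round(2))
    if np.linalg.norm(f)>8: print("STOP");break
else:
    for z in (72,77,85,100,130,160):
        line_to(W(-23.5,0,z),rate=.05 if z<101 else .1);f=force(2)-f0;print(z,f.round(2),sense()["finger_gap"].round(4))
        if np.linalg.norm(f)>8: print("STOP");break
print(sense()["clock"])
cv2.imwrite("pics/side3.png",cv2.resize(grab_frame("side")[100:280,220:400,::-1],(600,600),interpolation=cv2.INTER_CUBIC))
```

```text
1 [-1.143e+01 -3.000e-02  6.537e+01] [ 0.38 -0.44  0.06]
2 [-1.312e+01  5.000e-02  6.580e+01] [ 0.27 -0.22 -0.41]
3 [-1.482e+01  1.000e-02  6.622e+01] [-0.04 -0.74 -0.49]
4 [-1.657e+01  6.000e-02  6.662e+01] [ 0.19 -0.47 -0.22]
5 [-1.831e+01  3.000e-02  6.701e+01] [-0.3   0.06 -0.65]
6 [-2.007e+01  4.000e-02  6.742e+01] [ 0.08  0.34 -0.91]
7 [-2.181e+01  6.000e-02  6.782e+01] [ 0.44  0.06 -0.32]
8 [-2.355e+01  5.000e-02  6.822e+01] [ 0.33 -0.07 -0.25]Traceback (most recent call last):
  File "<stdin>", line 9, in <module>
AttributeError: 'float' object has no attribute 'round'
```

Run:
```python
from h import *
f0=np.load("f1.npy")
for z in (74,80,90,110,150):
    line_to(W(-23.5,0,z),rate=.05 if z<101 else .1);f=force(3)-f0;print(z,f.round(2),round(sense()["finger_gap"],4))
    if np.linalg.norm(f)>8: print("STOP");break
print(sense()["clock"])
cv2.imwrite("pics/side3.png",cv2.resize(grab_frame("side")[100:280,220:400,::-1],(600,600),interpolation=cv2.INTER_CUBIC))
```

```text
74 [-0.04 -0.22 -0.16] 0.0119
80 [ 0.21 -0.51  0.11] 0.0122
90 [ 0.43  0.29 -0.08] 0.0116
110 [-0.27  0.17  0.04] 0.0118
150 [-0.67  0.09 -0.49] 0.0115
29.45
```

View pics/side3.png

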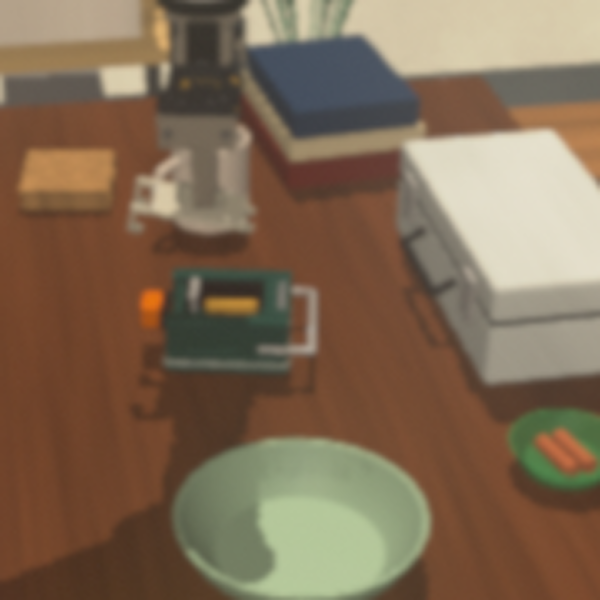

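The cover is in hand, clear above the open lantern, at about (190,200) in the crop. Next I carry it to the celadon bowl.

Run:
```python
from h import *
B=np.array([.549,-.128,0])
at=lambda z:B+[0,0,z/1000]
line_to(at(150),rate=.15);wait(.3);f0=force(6)
line_to(at(60),rate=.1);line_to(at(40),rate=.06)
z=40
while z>18:
    z-=1;line_to(at(z),rate=.03);f=force(3)-f0
    if f[2]>1.8: break
print(z,f.round(2),sense()["ee_pos"],sense()["finger_gap"],sense()["clock"])
cv2.imwrite("pics/side4.png",cv2.resize(grab_frame("side")[180:320,240:400,::-1],(640,560),interpolation=cv2.INTER_CUBIC))
```

```text
25 [-2.09 -0.32  4.77] [ 0.5488668  -0.12799696  0.02519037] 0.0115584313334247 38.15
```

View pics/side4.png

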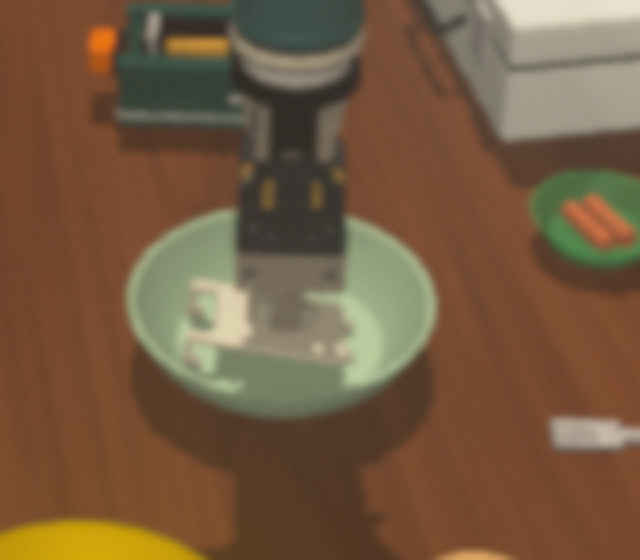

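The cover sits in the bowl and touched down at the predicted height. Releasing.

Run:
```python
from h import *
B=np.array([.549,-.128,0])
command_gripper(.034);wait(.2);line_to(B+[0,0,.08],rate=.06);line_to(B+[0,0,.2],rate=.15)
line_to(W(-60,-60,220)+[-.05,0,0],rate=.2);wait(.3)
f=grab_frame("side")[180:320,240:400,::-1];t=grab_frame("top")[150:230,280:375,::-1]
out=np.zeros((400,800,3),np.uint8);out[:350,:400]=cv2.resize(f,(400,350));out[:336,400:]=cv2.resize(t,(400,336),interpolation=cv2.INTER_CUBIC)
cv2.imwrite("pics/end.png",out);print(sense()["clock"],sense()["wrist_force"],sense()["ee_pos"])
```

```text
42.9167 [ 0.43959539 -0.39991689  0.47839289] [0.42085127 0.12867144 0.21997983]
```

View pics/end.png

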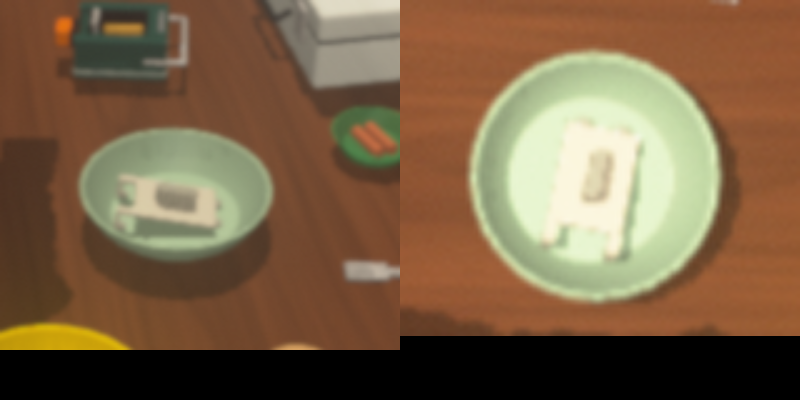

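The cover lies ridge up on the bowl floor, near the centre at (597,185) in the right-hand crop. The arm is clear, so I'm handing in.

```bash
python3 -c "
from workcell import *
close_job();print(sense()['clock'])"
```

```text
the job is handed in; nothing more can be done
the job is handed in; nothing more can be done
```

The cover is off the lantern and lying ridge up in the celadon bowl. I handed the job in at about 43 s of the 69 s; the robot gave no verdict.

- **Tab:** I felt for the pad with shut fingertips and pressed about 6 mm. The highest force I read at the wrist was about 5.5 N, well under 12 N. The side picture showed the tab end sprung up.
- **Cover:** I gripped it by the ridge (finger gap 11.9 mm), drew it 14 mm along the lantern's -x, then lifted it. Readings stayed within about 1 N, roughly sensor noise.
- **Placing:** I lowered it until it touched the bowl floor, at the predicted height. The last reading there was about 5 N, because my 1 mm steps overshot the 1.8 N stop. I then let go and backed off.

The last pictures show the cover near the middle of the upright bowl, with the arm clear and no outside force beyond noise. The bowl, glass dish and fork look to be where they stood. I did not look at the mug, jar or coasters again at the end, but the arm went nowhere near them at low height. No check failed; one script stopped on a print error during the draw, with the cover safely held, and I carried on from there.

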